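# Tighten the disc nut of a bench lap with a two-pin spanner

### The arm

A 6-joint arm with a two-finger parallel gripper is mounted at the origin on the work surface. World frame = base frame: x ahead of the robot, y to its left, z up, the work surface at z = 0. Lengths are in m, angles in rad, forces in N, time in s.
With the tool pointing down it reaches from about 0.375 to 0.9 m from the base axis. Payload 3.1 kg.
Tool frame: the origin (TCP) lies on the centre line of the jaws, within the pads' length; the fingertips stand 17 mm ahead of it and the grasp point (between the pads) lies 2 mm behind it; y points along the fingers, z is the direction in which the jaws open and shut, and the axes are right-handed (so a half turn about y gives the same grasp; the last joint's range is limited). The gripper opens to 85 mm and grips with 20 to 120 N. Pads are 22 mm wide; open, the fingers measure 114 mm over their backs; the gripper's body (76 mm by 85 mm) begins 54 mm behind the grasp point. The pads swing forward as they close: fully open they stand 13 mm farther back than shut.
Start: joints at [1.038, 0.527, 1.433, -0, 1.181, -0.178], TCP at [0.217, 0.586, 0.248] pointing down, gripper open.
Joint ranges: [-3.08, 3.08], [-0.75, 2.2], [0.22, 2.44], [-1.43, 4.57], [0, 2.65], [-2.85, 2.85]. Speed limits (rad/s): [2.79, 2.79, 3.14, 3.14, 3.14, 3.14].

### API

Orientations are given as a unit quaternion [x, y, z, w].
In Python, from station import manip gives the robot as it stands.
- The arm moves only by the shell command python3 -m handwheel 'ROWS' [FORCE]. ROWS is JSON, one flat list of numbers, 7 for each row, row after row: the shift along the tool's x, y, z in cm, then the turn, a rotation vector about the tool's x, y, z in rad, then the finger opening in cm, from 0 to 8.54. A call has 1 to 10 rows; each row is the pose to reach, as a shift and turn from the pose commanded when the call began, along the tool's axes at that moment; what a row does not reach only later rows make up. A row lasts 1/12 s, in which the tool goes at most 41.7 mm and 7.16 degrees, less where a joint would pass 70% of its speed; a pose out of reach is approached as far as the arm can. A call with a gripper value outside its range is refused whole. The fingers move at their own pace and stop on an object; FORCE is the grip in N (left out, the last holds). Time passes only in rows, so rows that repeat a pose let the fingers close. It gives the time, the measured TCP pose, the force and the opening at its end, in the units of the state.
- manip.sense(): the state, without advancing time (a new reading comes with each control period).
- manip.snapshot(name): name is "scene" or "top" or "wrist"; returns a dict with "frame" (400x640x3 uint8, red, green, blue), "depth" (400x640 float32, m along the optical axis (not along the pixel's ray), 0 where there is no reading), "camera_matrix" (3x3 intrinsics, pixels), "rvec" (rotation vector, rad) and "tvec" (3), from world to camera coordinates, as OpenCV has them. Camera axes: x right, y down, z forward; pixel columns grow to the right and rows downward; lengths in m; the calibration is good to about 2 mm. A picture is of the moment at which its call begins.
- manip.sign_off(): hands the job in, once; it reports no verdict.
The state is a dict: "t": time; "q": joint angles; "qd": joint speeds; "tau": joint torques, N m; "tcp_pos": TCP position; "tool_rot": TCP orientation; "force": force on the tool from outside, world axes, zero at the start; "ft_torque": the same for the moment, N m; "finger_gap": opening from 0.0 (shut) to 1.0 (fully open).
Only numpy, scipy, OpenCV 4.12 (cv2) and the standard library are available. Lean on these libraries where they do the work, as an engineer would, in place of code of your own. Each camera call takes 0.05 s, during which the arm holds its last target.

### The job

A fresh grinding disc has been laid on the lap and its round centre nut is only finger-tight. Fit both pins of the pin spanner fully into two opposite holes of the nut, turn the nut clockwise with it until it comes up hard against its stop, then lift the spanner out and lay it back flat on the grey rubber mat, pins down. Do not touch the nut with the gripper, and leave the glass blank, the bottle and the grit jar as they stand.

Things in the scene. Friction and masses are not known exactly. Their poses are not given: they have to be found in the camera images.
- lap: The bench lap: blue housing 260 x 240 mm, 78 mm high, fixed. On it a grey pan 254 mm across, rim 104 mm above the bench; in the pan the grinding disc, 200 mm across, top at 106 mm; on that a dark clamping flange 84 mm across, top at 114 mm, and the nut. The spindle is locked: only the nut turns. Origin on the bench under the spindle axis.
- nut_face (a point): Centre of the upper face of the round steel nut, 68 mm across, 14 mm high, face 128 mm above the bench. Four pin holes of 8.6 mm diameter, 11 mm deep, lie 90 degrees apart on a circle of 45 mm diameter about it; where they stand round the circle differs each time and is not reported: look or feel for it. The spindle end, 16 mm across, stands 16 mm proud of the face in the middle.
- nut (a joint): Angle of the nut on its thread in rad: 0 to 1.00, grows as it is turned clockwise seen from above (tightened), 1.00 is hard against the stop. It starts between 0 and 0.4. It tells the turn left to the stop, not where the holes stand. It turns stiffly (about 0.5 N m) and stays where it is left.
- spanner: Two-pin spanner, 0.15 to 0.26 kg, lying level, pins down. Origin midway between the pins at the level of their tips and of the handle's underside; +x from handle to forked head, z up. 6 mm pins, tips tapered, at y = +22.5 and -22.5 mm, stand 9 mm below the fork, which rests on the nut's face when they are fully in. Fork z = 9 to 15 mm; its slot is y = -12 to 12 mm, open to +x, back at x = -12 mm.
- spanner_handle (a point): The good place to grip the spanner: on the middle line of its black handle, 52 mm from the pins, 13 mm above the handle's underside; axes as the spanner's. The handle spans x = -39 to -157 mm of the spanner, 22 mm wide, 26 mm high. It balances near x = -72 mm. Pressed at the pins with more than some 4 N, the spanner can tip in the grip.
- tool_mat: Light grey rubber mat, 270 x 120 mm (long side along its x), 4 mm thick, fixed to the bench beside the lap, to its left or right. Origin at the centre of its underside.
- glass_blank: Clear open glass tumbler, 80 mm across, 105 mm high, on a cork board on the lap's other side. Bystander. Origin at the centre of its underside.
- amber_bottle: Amber glass bottle with a black cap, 64 mm across, 170 mm high, beside the tumbler on the cork board. Bystander. Origin at the centre of its underside.
- grit_jar: White jar with a steel lid, 76 mm across, 85 mm high, standing beyond the lap. Bystander. Origin at the centre of its underside.
Not all that is in view belongs to the job. Of the things that look like the spanner, the middle-sized one is meant.

How it is judged:
On the way, in this order (a step that is already met when the one before it is completed fails the run):
1. both pins of the spanner are in two holes of the still untightened nut, its fork down to within 3 mm of the nut's face (z of spanner in the frame of nut_face below -0.006 m and horizontal distance between spanner and nut_face below 0.004 m and angle between spanner's own z axis and vertical below 0.12 rad and value of joint nut below 0.75 rad), for 0.2 s.
2. the nut is against its stop (within 0.05 rad) with the spanner's pins still in its holes (value of joint nut above 0.95 rad and z of spanner in the frame of nut_face below -0.003 m and horizontal distance between spanner and nut_face below 0.004 m), for 0.2 s.
At the end, for the whole second after the job is handed in: The nut is within 0.05 rad of its stop (1.00 rad) and the spanner lies still on the rubber mat, level within 0.08 rad with its pins down, its gripping place over the mat (within 100 mm along and 55 mm across of the mat's centre), resting on the mat (value of joint nut above 0.95 rad and angle between spanner's own z axis and vertical below 0.08 rad and height (world z) of spanner between 0.001 and 0.008 m and x of spanner_handle in the frame of tool_mat between -0.1 and 0.1 m and y of spanner_handle in the frame of tool_mat between -0.055 and 0.055 m and linear speed of spanner below 0.02 m/s); the robot touches nothing.
It fails at once if the gripper or arm touches the nut (over 1 N) (contact force between any of the fingers, the arm and nut above 1 N).
It fails at once if the tumbler, the bottle or the jar is shifted by more than 25 mm or tipped (distance of any of glass_blank, amber_bottle, grit_jar from where it was at the start of the episode above 0.025 m or angle between any of glass_blank, amber_bottle, grit_jar's own z axis and vertical above 0.3 rad).
It also fails if it takes over 72 s, if anything falls off the work surface, if the arm or the gripper's body presses on something with over 40 N, if the wrist force passes 120 N, or if a joint passes its speed limit or range.

## Working session

There is one attempt and no reset: what is moved stays moved. The work goes in short steps, Python scripts to look and compute and a shell command to move; the robot and the scene stay as the last step left them, time stands still between calls to the robot, and variables do not carry over. Pictures are saved under pics/ and viewed, and the job is handed in when it is done.

```bash
ls; mkdir -p pics
cat > h.py <<'E'
import numpy as np,cv2
from station import manip
def snap(n,save=None):
    s=manip.snapshot(n); R=cv2.Rodrigues(np.array(s['rvec'],float))[0]; s['R']=R; s['t']=np.array(s['tvec'],float).ravel(); s['K']=np.array(s['camera_matrix'],float)
    if save: cv2.imwrite('pics/'+save,cv2.cvtColor(s['frame'],cv2.COLOR_RGB2BGR))
    return s
def ray(s,u,v,z):
    d=s['R'].T@np.linalg.inv(s['K'])@np.array([u,v,1.]); c=-s['R'].T@s['t']
    return c+d*(z-c[2])/d[2]
def proj(s,p):
    q=s['K']@(s['R']@np.array(p,float)+s['t']); return q[:2]/q[2]
E
python3 - <<'E'
from h import *
import pickle
print(manip.sense())
for n in['scene','top','wrist']:
    s=snap(n,n+'0.png'); pickle.dump(s,open(n+'0.pkl','wb')); print(n,-s['R'].T@s['t'],s['R'][2])
E
```

```text
pics
{'t': 0.0, 'q': array([ 1.03751775e+00,  5.28491899e-01,  1.43392469e+00,  1.47764652e-05,
        1.18140123e+00, -1.78463788e-01]), 'qd': array([-0.00017631, -0.00053542, -0.00088925,  0.00026251, -0.00038297,
       -0.00091183]), 'tau': array([ 1.69903371e-03, -4.42356455e+01, -1.78022647e+01, -2.44709745e-04,
        8.54040845e-03, -1.23083171e-05]), 'tcp_pos': array([0.21672553, 0.58548328, 0.24731066]), 'tool_rot': array([ 0.69674337, -0.12506948,  0.12451223, -0.69527189]), 'force': array([ 0.73872626, -0.82890584, -0.31223237]), 'ft_torque': array([ 0.00452289,  0.00310022, -0.03397741]), 'finger_gap': 1.001246905774891}
scene [0.97731972 0.82902678 1.07759552] [-0.32732107 -0.54510625 -0.77182906]
top [0.38694737 0.13252822 1.66708631] [ 0.12949614 -0.01615297 -0.99144835]
wrist [0.14283994 0.61347006 0.37289343] [ 0.28793895 -0.10957587 -0.95135918]
```

View pics/scene0.png

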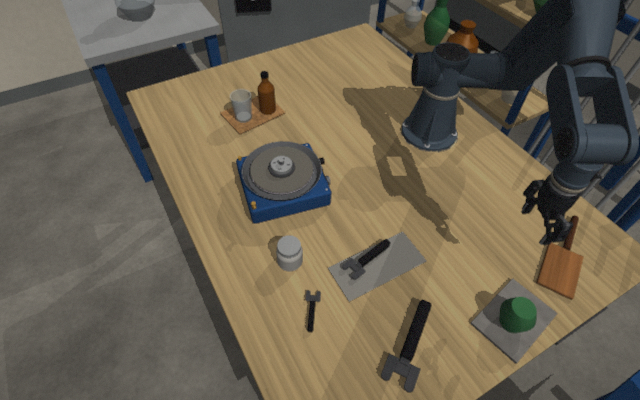

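View pics/top0.png

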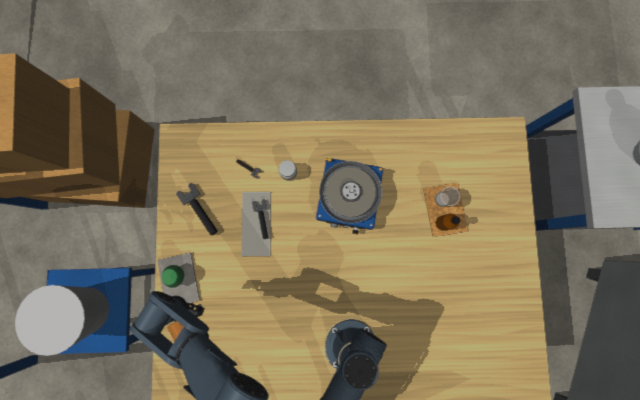

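View pics/wrist0.png

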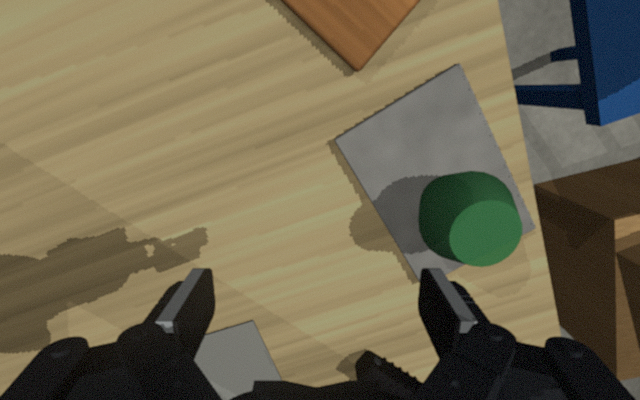

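The spanner-like things in the top view are a small one at (250,169), one on the mat at (262,219) and a large one at (198,208). The one on the mat is middle-sized and lies on light grey rubber beside the lap, so it fits. I'll confirm it in an enlarged crop.

Run:
```python
from h import *
import pickle
s=pickle.load(open('top0.pkl','rb')); im=cv2.cvtColor(s['frame'],cv2.COLOR_RGB2BGR)
a=cv2.resize(im[150:265,170:290],None,fx=5,fy=5,interpolation=cv2.INTER_CUBIC)
cv2.imwrite('pics/c1.png',a)
cv2.imwrite('pics/c2.png',cv2.resize(im[165:217,325:377],None,fx=11,fy=11,interpolation=cv2.INTER_CUBIC))
for n,u,v,z in [('nut',351,190,.128),('small a',237,161,.02),('small b',260,175,.02),('mid a',257,201,.02),('mid b',265,238,.03),('big a',188,188,.02),('big b',213,232,.03),('mat1',244,192,.004),('mat2',271,192,.004),('mat3',271,256,.004),('mat4',243,256,.004),('jar',288,170,.085),('blank',448,196,.1)]:
    print(n,ray(s,u,v,z).round(3))
```

```text
nut [ 0.619 -0.012  0.128]
small a [0.77  0.457 0.02 ]
small b [0.708 0.36  0.02 ]
mid a [0.597 0.373 0.02 ]
mid b [0.442 0.339 0.03 ]
big a [0.658 0.662 0.02 ]
big b [0.471 0.553 0.03 ]
mat1 [0.639 0.43  0.004]
mat2 [0.636 0.316 0.004]
mat3 [0.367 0.318 0.004]
mat4 [0.37  0.434 0.004]
jar [0.713 0.237 0.085]
blank [ 0.59  -0.404  0.1  ]
```

View pics/c1.png

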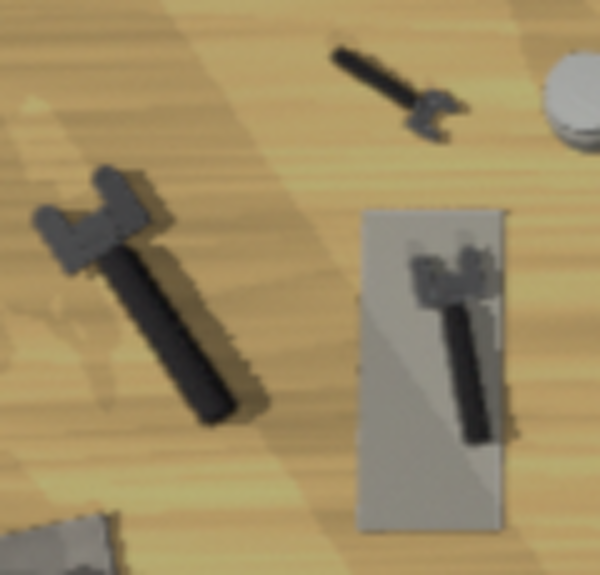

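View pics/c2.png

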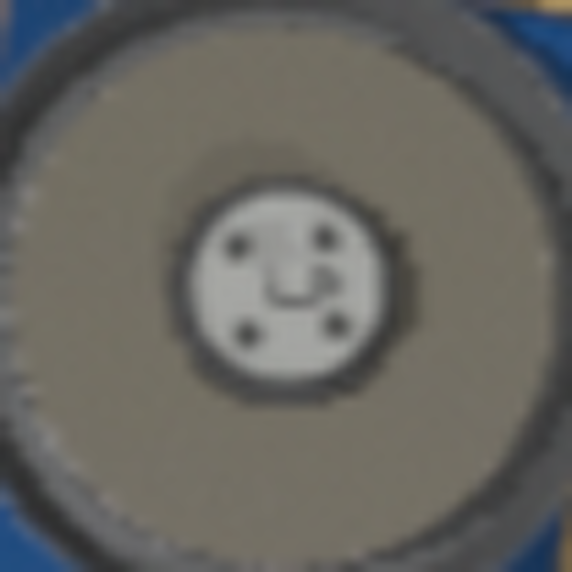

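Confirmed: it is the spanner on the mat. In c1 the fork is at about (455,275) and the handle runs from (455,308) to (478,445), so the whole is about 175 mm long. The large one is about 250 mm and the small one about 115 mm. c2 shows the four nut holes at (238,245), (325,237), (335,325) and (247,333).

```bash
cat >> h.py <<'E'
from scipy.spatial.transform import Rotation as Rn
def goal(heading,flip=1):
    # tool y down, tool z along flip*spanner y ; heading = spanner +x angle
    y=np.array([0,0,-1.]); z=flip*np.array([-np.sin(heading),np.cos(heading),0]); x=np.cross(y,z)
    return np.column_stack([x,y,z])
def delta(pos,G):
    s=manip.sense(); R0=Rn.from_quat(s['tool_rot']).as_matrix()
    sh=R0.T@(np.array(pos)-s['tcp_pos'])*100; rv=Rn.from_matrix(R0.T@G).as_rotvec()
    return sh.round(2),rv.round(3)
E
python3 - <<'E'
from h import *
import pickle
s=pickle.load(open('top0.pkl','rb'))
st=manip.sense(); R0=Rn.from_quat(st['tool_rot']).as_matrix(); print(R0.round(3))
w=pickle.load(open('wrist0.pkl','rb')); print('cam in tool',R0.T@(-w['R'].T@w['t']-st['tcp_pos']))
H=[(238,245),(325,237),(335,325),(247,333)]
P=np.array([ray(s,(x+.5)/11-.5+325,(y+.5)/11-.5+165,.128) for x,y in H]); c=P.mean(0)
print('holes',P.round(4),c,[np.linalg.norm(p-c).round(4) for p in P],np.degrees(np.arctan2(P[:,1]-c[1],P[:,0]-c[0])))
im=s['frame'].astype(int); m=np.zeros(im.shape[:2],np.uint8); m[205:245,250:275]=(im.max(2)<38)[205:245,250:275]
m=cv2.morphologyEx(m,cv2.MORPH_OPEN,np.ones((2,2)))
ys,xs=np.nonzero(m); 
Q=np.array([ray(s,x,y,.030)[:2] for x,y in zip(xs,ys)]); (cc,sz,a)=cv2.minAreaRect(Q.astype(np.float32)); print(cc,sz,a)
u,S,vt=np.linalg.svd(Q-Q.mean(0)); print(np.degrees(np.arctan(vt[0,1]/vt[0,0])),Q.mean(0))
for hd in [.2]:
  for f in(1,-1): print(f,delta([.53,.36,.2],goal(hd,f)))
E
```

```text
[[ 0.938 -0.001  0.347]
 [-0.347 -0.001  0.938]
 [-0.    -1.    -0.002]]
cam in tool [-0.07908431 -0.12531546  0.00019029]
holes [[ 0.6319  0.0062  0.128 ]
 [ 0.6341 -0.0252  0.128 ]
 [ 0.6022 -0.0277  0.128 ]
 [ 0.6     0.004   0.128 ]] [ 0.61706201 -0.01068577  0.128     ] [np.float64(0.0225), np.float64(0.0224), np.float64(0.0226), np.float64(0.0225)] [  48.58017991  -40.31521115 -131.21567186  139.39105438]
(0.49368295073509216, 0.3409906029701233) (0.10646701604127884, 0.011746435426175594) 9.98125171661377
9.891378388056536 [0.49479002 0.34134516]
1 (array([ 37.21,   4.76, -10.27]), array([ 0.002, -0.555, -0.001]))
-1 (array([ 37.21,   4.76, -10.27]), array([1.000e-03, 2.587e+00, 2.000e-03]))
```

```bash
python3 -m handwheel '[20,0,-5,0,-0.3,0,8.5, 37.5,2,-11,0,-0.53,0,8.5,37.5,2,-11,0,-0.53,0,8.5,37.5,2,-11,0,-0.53,0,8.5,37.5,2,-11,0,-0.53,0,8.5,37.5,2,-11,0,-0.53,0,8.5,37.5,2,-11,0,-0.53,0,8.5,37.5,2,-11,0,-0.53,0,8.5,37.5,2,-11,0,-0.53,0,8.5,37.5,2,-11,0,-0.53,0,8.5]' 40
python3 -m handwheel '[0,0,0,0,0,0,8.5,0,0,0,0,0,0,8.5,0,0,0,0,0,0,8.5]'
python3 - <<'E'
from h import *
import pickle
s=snap('wrist','w1.png'); pickle.dump(s,open('w1.pkl','wb')); print(manip.sense()['q'])
E
```

```text
t: 0.98
tcp_pos: [0.5338, 0.3496, 0.2278]
tool_rot: [0.705, 0.061, -0.061, -0.704]
force: [0.2, 0.2, -1.0]
finger_gap: 0.999
t: 1.23
tcp_pos: [0.5297, 0.3526, 0.2278]
tool_rot: [0.704, 0.061, -0.062, -0.704]
force: [-0.4, -0.1, -0.0]
finger_gap: 0.994
[ 4.12871546e-01  5.65353564e-01  1.42251241e+00  5.08829825e-04
  1.15511207e+00 -1.33423841e+00]
```

View pics/w1.png

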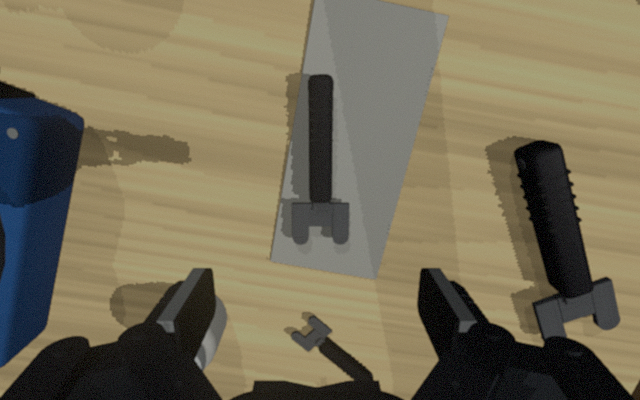

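Handle (320,75)–(320,203), fork prongs end at (300,240) and (341,240); it's the mat spanner. Now its axis.

Run:
```python
from h import *
import pickle
s=pickle.load(open('w1.pkl','rb'))
im=s['frame'].astype(int); m=np.zeros(im.shape[:2],np.uint8); m[65:204,300:345]=(im.max(2)<48)[65:204,300:345]
n,l,stt,_=cv2.connectedComponentsWithStats(m); k=1+stt[1:,4].argmax(); print(stt[k])
ys,xs=np.nonzero(l==k)
for y in(85,120,150,180,195): r=xs[ys==y]; print(y,r.min(),r.max(),im[y,r.min()-3:r.min()+3].max(1))
# centreline by rows, plane at top
pts=[];
for y in range(82,200):
    r=xs[ys==y]; pts.append(ray(s,(r.min()+r.max())/2,y,.030)[:2])
pts=np.array(pts); vx,vy,x0,y0=cv2.fitLine(pts.astype(np.float32),cv2.DIST_HUBER,0,.01,.01).ravel()
if vx<0: vx,vy=-vx,-vy
d=np.array([vx,vy]);print('heading',np.arctan2(vy,vx),np.degrees(np.arctan2(vy,vx)))
a=ray(s,320,75,.03)[:2];b=ray(s,320,203,.03)[:2];print('ends',a,b,np.linalg.norm(a-b))
L=ray(s,300,242,.019)[:2];Rr=ray(s,341,242,.019)[:2];print('fork',L,Rr)
e=ray(s,320,203,.019)
o=np.array([x0,y0]); tb=(b-o)@d; hp=o+d*(tb-13); print('grip from head end',hp,'from tail',o+d*((a-o)@d+105))
dep=s['depth']; print(dep[130,320],dep[222,300],dep[222,380])
def dp(u,v): 
    z=dep[v,u]; return s['R'].T@(np.linalg.inv(s['K'])@np.array([u,v,1.])*z-s['t'])
print(dp(320,130),dp(300,222),dp(370,200),dp(320,185))
```

```text
[ 308   75   25  129 2812]
85 309 332 [98 84 53 36 31 29]
120 309 331 [94 92 71 47 43 38]
150 310 331 [95 79 49 31 30 32]
180 310 330 [96 80 52 36 34 32]
195 310 330 [93 86 64 35 29 25]
heading 0.1785119 10.227978
ends [0.44093375 0.3403377 ] [0.5548266  0.36088754] 0.11573192468947832
fork [0.60344238 0.34884983] [0.59607653 0.39040319]
grip from head end [-12.23859022  -1.94746173] from tail [103.77237713  18.98469797]
0.3175961 0.35791644 0.3740049
[0.48669254 0.34858161 0.03124584] [0.58176549 0.34531743 0.01883833] [0.55109754 0.41317183 0.00311078] [0.45216335 0.33914132 0.35340718]
```

Run:
```python
from h import *
print(delta([.543,.3588,.07],goal(.1785)))
```

```text
(array([ 1.47, 15.8 ,  0.31]), array([-0.   , -0.002, -0.001]))
```

```bash
python3 -m handwheel '[1.4,4,0.3,0,0,0,5,1.4,8,0.3,0,0,0,5,1.4,12,0.3,0,0,0,5,1.4,15.8,0.3,0,0,0,5,1.4,15.8,0.3,0,0,0,5,1.4,15.8,0.3,0,0,0,5,1.4,15.8,0.3,0,0,0,5]'
python3 - <<'E'
from h import *
s=snap('wrist','w2.png')
print(delta([.543,.3588,.024],goal(.1785)))
E
```

```text
t: 1.87
tcp_pos: [0.5443, 0.3595, 0.0723]
tool_rot: [-0.704, -0.063, 0.061, 0.705]
force: [0.2, 0.8, 1.8]
finger_gap: 0.58
(array([-0.27,  4.95, -0.05]), array([-0.001, -0.002,  0.006]))
```

View pics/w2.png

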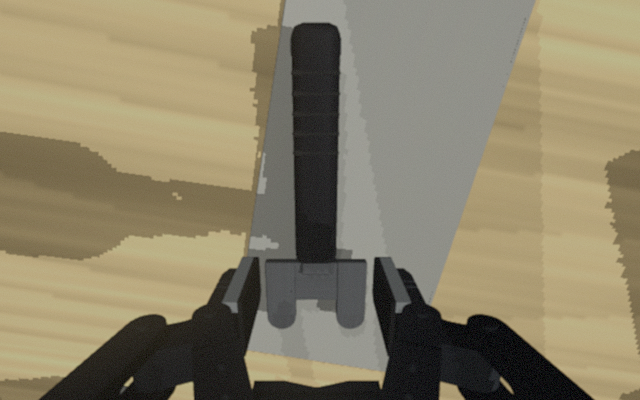

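```bash
python3 -m handwheel '[-0.4,2.5,-0.05,0,-0.002,0.005,5,-0.4,4.9,-0.05,0,-0.002,0.005,5,-0.4,4.9,-0.05,0,-0.002,0.005,5,-0.4,4.9,-0.05,0,-0.002,0.005,5,-0.4,4.9,-0.05,0,-0.002,0.005,5]'
python3 - <<'E'
from h import *
print(delta([.541,.3584,.024],goal(.1785)))
E
```

```text
t: 2.33
tcp_pos: [0.5417, 0.3578, 0.0243]
tool_rot: [-0.704, -0.063, 0.063, 0.705]
force: [0.1, -0.7, 0.8]
finger_gap: 0.589
(array([-0.06,  0.03,  0.07]), array([-0.001, -0.001, -0.   ]))
```

Close with 110 N.

```bash
python3 -m handwheel '[0,0,0.06,0,0,0,3,0,0,0.06,0,0,0,1.5,0,0,0.06,0,0,0,1,0,0,0.06,0,0,0,1,0,0,0.06,0,0,0,1,0,0,0.06,0,0,0,1,0,0,0.06,0,0,0,1,0,0,0.06,0,0,0,1]' 110
python3 -m handwheel '[0,-2,0,0,0,0,1,0,-4,0,0,0,0,1,0,-8,0,0,0,0,1,0,-12,0,0,0,0,1,0,-15,0,0,0,0,1,0,-17,0,0,0,0,1,0,-17,0,0,0,0,1,0,-17,0,0,0,0,1]'
python3 - <<'E'
from h import *
s=snap('wrist','w3.png')
print(manip.sense()['q'])
print(delta([.48,-.02,.26],goal(.857)))
E
```

```text
t: 3.0
tcp_pos: [0.541, 0.3581, 0.0236]
tool_rot: [-0.704, -0.062, 0.063, 0.705]
force: [-0.5, 0.5, 7.7]
finger_gap: 0.234
t: 3.67
tcp_pos: [0.541, 0.3578, 0.1926]
tool_rot: [-0.704, -0.062, 0.063, 0.704]
force: [-0.4, -0.2, -3.3]
finger_gap: 0.234
[ 4.11708398e-01  6.24081070e-01  1.42281941e+00  1.26917091e-03
  1.10096055e+00 -1.33688553e+00]
(array([-12.59,  -6.83, -36.08]), array([-0.002, -0.68 , -0.006]))
```

View pics/w3.png

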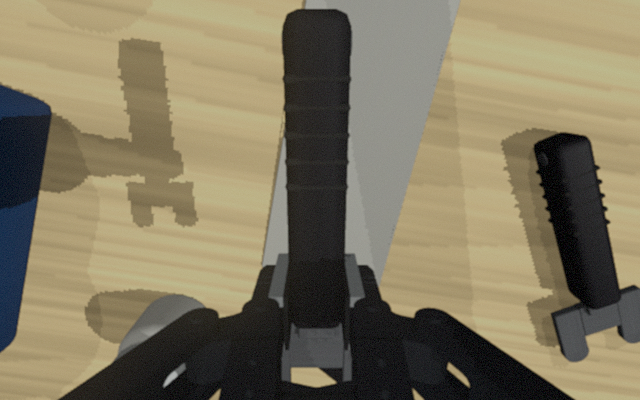

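The spanner is held level and square in the jaws. Next I'll hover beside the nut at the insertion heading, so that the nut appears to the left of the handle in the wrist view.

Run:
```python
from h import *
print(delta([.590,.065,.25],goal(.857)))
```

```text
(array([ -0.25,  -5.91, -29.65]), array([-0.002, -0.68 , -0.006]))
```

```bash
python3 -m handwheel '[-0.1,-2,-4,0,-0.07,0,1,-0.2,-4,-8,0,-0.17,0,1,-0.2,-5.9,-12,0,-0.27,0,1,-0.2,-5.9,-16,0,-0.37,0,1,-0.2,-5.9,-20,0,-0.47,0,1,-0.2,-5.9,-24,0,-0.57,0,1,-0.2,-5.9,-27,0,-0.65,0,1,-0.2,-5.9,-29,0,-0.68,0,1,-0.2,-5.9,-29.6,0,-0.68,0,1,-0.2,-5.9,-29.6,0,-0.68,0,1]'
python3 -m handwheel '[0,0,0,0,0,0,1,0,0,0,0,0,0,1,0,0,0,0,0,0,1]'
python3 - <<'E'
from h import *
import pickle
s=snap('wrist','w4.png'); s['st']=manip.sense(); pickle.dump(s,open('w4.pkl','wb')); print(s['st']['q'])
print(delta([.590,.065,.25],goal(.857)))
E
```

```text
t: 4.55
tcp_pos: [0.5903, 0.0641, 0.2478]
tool_rot: [-0.642, -0.289, 0.296, 0.645]
force: [-0.2, 0.9, -1.9]
finger_gap: 0.234
t: 4.8
tcp_pos: [0.5905, 0.0675, 0.2497]
tool_rot: [-0.642, -0.292, 0.297, 0.644]
force: [-0.2, 0.1, -2.6]
finger_gap: 0.233
[-7.36204108e-02  4.86515131e-01  1.50561303e+00 -1.07214028e-03
  1.15517064e+00 -2.50312363e+00]
(array([-0.23, -0.  , -0.11]), array([-0.004,  0.002, -0.004]))
```

View pics/w4.png

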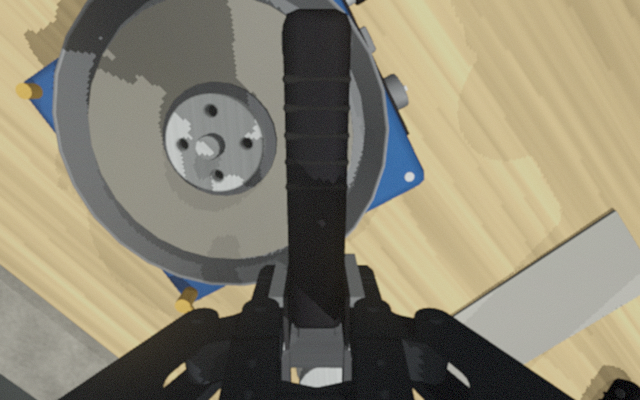

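Holes at (211,110), (182,144), (247,143), (218,175); spindle end (210,145). Refining, and measuring the handle in the same picture.

Run:
```python
from h import *
import pickle
s=pickle.load(open('w4.pkl','rb')); st=s['st']; R0=Rn.from_quat(st['tool_rot']).as_matrix()
g=cv2.cvtColor(s['frame'],cv2.COLOR_RGB2GRAY).astype(float)
P=[]
for u,v in[(211,110),(182,144),(247,143),(218,175)]:
    w=g[v-11:v+12,u-11:u+12]; bg=np.median(w); a=(w<0.5*(bg+w.min())).astype(np.uint8)
    n,l,sta,ce=cv2.connectedComponentsWithStats(a); k=l[11,11] or 1+sta[1:,4].argmax()
    uu,vv=ce[k][0]+u-11,ce[k][1]+v-11; p=ray(s,uu,vv,.128); P.append(p); print((uu,vv),sta[k],p.round(4))
P=np.array(P); c=P.mean(0); a=np.degrees(np.arctan2(P[:,1]-c[1],P[:,0]-c[0])); print(c,[np.linalg.norm(p-c).round(4) for p in P],a, a%90)
d=P[1]-P[2]; print('pins pair 1-2 mid',(P[1]+P[2])/2,np.linalg.norm(P[1]-P[2]),'0-3',(P[0]+P[3])/2,np.linalg.norm(P[0]-P[3]))
tcp=st['tcp_pos']
print('tool heading',np.arctan2(R0[1,0],R0[0,0]))
for n,u,v,z in[('tail',318,10,tcp[2]+.0064),('head',318,327,tcp[2]+.0064),('mid',318.5,100,tcp[2]+.0064),('c2',317,250,tcp[2]+.0064)]:
    print(n,R0.T@(ray(s,u,v,z)-tcp))
for v in(30,60,120,170,220,245):
    r=[u for u in range(270,365) if g[v,u]<45]; print(v,min(r),max(r),(R0.T@(ray(s,(min(r)+max(r))/2,v,tcp[2]+.0064)-tcp)).round(4))
im=cv2.cvtColor(s['frame'],cv2.COLOR_RGB2BGR)
cv2.imwrite('pics/c4.png',np.hstack([cv2.resize(im[90:200,150:270],None,fx=4,fy=4),cv2.resize(im[290:400,270:370],(300,440)[::1])]))
```

```text
(np.float64(210.93333333333334), np.float64(110.03809523809524)) [  5   6  12  12 105] [ 0.6015 -0.0278  0.128 ]
(np.float64(182.98611111111111), np.float64(143.66666666666666)) [ 8  6  9 10 72] [ 0.6325 -0.0246  0.128 ]
(np.float64(246.28089887640448), np.float64(142.73033707865167)) [ 5  6 11 11 89] [0.5988 0.0036 0.128 ]
(np.float64(218.38983050847457), np.float64(174.15254237288136)) [ 8  6  8  9 59] [0.6295 0.0067 0.128 ]
[ 0.61557912 -0.01052012  0.128     ] [np.float64(0.0223), np.float64(0.0221), np.float64(0.022), np.float64(0.0221)] [-129.1966487   -39.75665529  139.83923427   51.08436822] [50.8033513  50.24334471 49.83923427 51.08436822]
pins pair 1-2 mid [ 0.61566982 -0.01049479  0.128     ] 0.04404223263222181 0-3 [ 0.61548842 -0.01054544  0.128     ] 0.04442467363354597
tool heading 0.8591509561194989
tail [-0.10116603 -0.00597345  0.00078237]
head [ 0.01165272 -0.00644497  0.00098094]
mid [-0.07512229 -0.00608165  0.00098991]
c2 [-0.02193039 -0.00630608  0.00055288]
30 283 350 [-0.0957 -0.006   0.0003]
60 284 349 [-0.0872 -0.006   0.0003]
120 286 347 [-0.0688 -0.0061  0.0003]
170 287 345 [-0.052  -0.0062  0.0002]
220 289 345 [-0.0337 -0.0063  0.0005]
245 289 343 [-0.0239 -0.0063  0.0002]
```

View pics/c4.png

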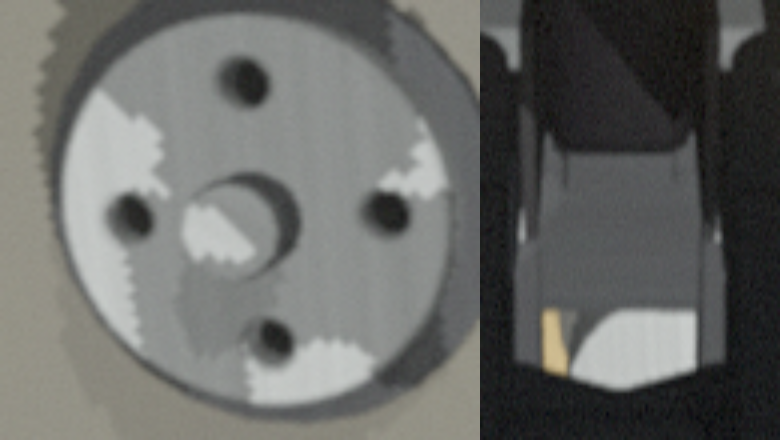

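Run:
```python
from h import *
import pickle
s=pickle.load(open('w4.pkl','rb')); st=s['st']; R0=Rn.from_quat(st['tool_rot']).as_matrix();tcp=st['tcp_pos']
for v in(366.5,367.5,368.5): print(v,R0.T@(ray(s,320,v,tcp[2]-.0046)-tcp))
# nut rim ellipse centre check: bright face outline in crop coords -> circle at z .128
pts=np.array([(63,200),(110,60),(240,12),(385,85),(448,200),(380,345),(280,406),(140,345)])/4+[150,90]
Q=np.array([ray(s,*p,.128)[:2] for p in pts]); A=np.c_[2*Q,np.ones(len(Q))]; x=np.linalg.lstsq(A,(Q**2).sum(1),rcond=None)[0]; print('rim',x[:2],np.sqrt(x[2]+x[:2]@x[:2]))
```

```text
366.5 [0.04114546 0.00443581 0.00199736]
367.5 [0.04170331 0.00443348 0.0019993 ]
368.5 [0.04226234 0.00443115 0.00200124]
rim [ 0.61640553 -0.01112583] 0.03314994236819297
```

Run:
```python
from h import *
print(delta([.5817,-.0520,.156],goal(.878)))
```

```text
(array([-9.59,  9.41, -7.16]), array([-0.004, -0.019, -0.004]))
```

```bash
python3 -m handwheel '[-3,0,-2,0,0,0,1,-6,0,-4,0,-0.01,0,1,-8.5,0,-6,0,-0.02,0,1,-9.6,1,-7.15,-0.004,-0.02,-0.004,1,-9.6,4,-7.15,-0.004,-0.02,-0.004,1,-9.6,7,-7.15,-0.004,-0.02,-0.004,1,-9.6,9,-7.15,-0.004,-0.02,-0.004,1,-9.6,9.4,-7.15,-0.004,-0.02,-0.004,1,-9.6,9.4,-7.15,-0.004,-0.02,-0.004,1,-9.6,9.4,-7.15,-0.004,-0.02,-0.004,1]'
python3 -m handwheel '[0,0,0,0,0,0,1,0,0,0,0,0,0,1]'
python3 - <<'E'
from h import *
for n in('scene','wrist'):
  s=snap(n); im=cv2.cvtColor(s['frame'],cv2.COLOR_RGB2BGR)
  if n=='scene': a=cv2.resize(im[125:215,225:345],None,fx=5,fy=5,interpolation=cv2.INTER_CUBIC)
  else: a=im
  cv2.imwrite('pics/5%s.png'%n,a)
print(delta([.5817,-.0520,.156],goal(.878)))
E
```

```text
t: 5.68
tcp_pos: [0.5828, -0.053, 0.1573]
tool_rot: [0.641, 0.301, -0.3, -0.639]
force: [-0.1, -0.1, -2.1]
finger_gap: 0.232
t: 5.85
tcp_pos: [0.5832, -0.0535, 0.1583]
tool_rot: [0.641, 0.302, -0.299, -0.639]
force: [-0.3, -0.8, -1.8]
finger_gap: 0.237
(array([0.05, 0.19, 0.18]), array([ 0.003, -0.   ,  0.001]))
```

View pics/5scene.png

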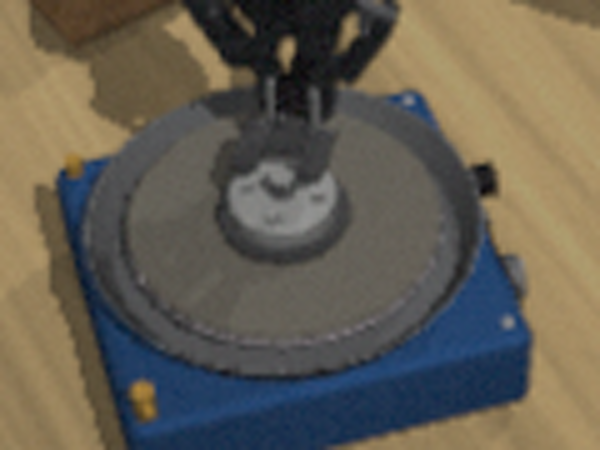

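View pics/5wrist.png

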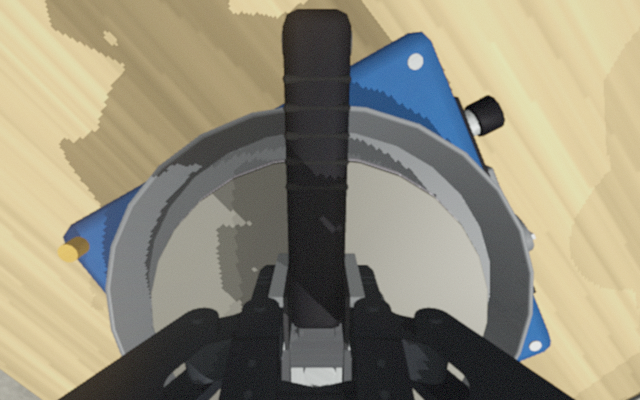

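The scene view shows the fork over the nut, with the spindle end lying in its slot. I'll correct the offset, then go down in small steps watching the force.

```bash
python3 -m handwheel '[0.05,0.3,0.18,0.002,0,0,1,0.05,0.3,0.18,0.002,0,0,1,0.05,0.3,0.18,0.002,0,0,1,0.05,0.3,0.18,0.002,0,0,1]'
python3 - <<'E'
from h import *
s=snap('scene')
im=cv2.cvtColor(s['frame'],cv2.COLOR_RGB2BGR)
st=manip.sense();R0=Rn.from_quat(st['tool_rot']).as_matrix()
a=cv2.resize(im[140:200,250:330],None,fx=8,fy=8,interpolation=cv2.INTER_CUBIC)
for off in ([.0537,.0046-.0,-.0225],[.0537,.0046,.0225],[.0417,.0046,-.012],[.0417,.0046,.012]):
    p=proj(s,st['tcp_pos']+R0@np.array(off)); cv2.circle(a,tuple(int((x+.5)*8) for x in p-[250,140]),4,(0,0,255),1)
cv2.imwrite('pics/6.png',a)
print(delta([.5817,-.0520,.150],goal(.878)))
E
```

```text
t: 6.28
tcp_pos: [0.5808, -0.052, 0.1535]
tool_rot: [-0.64, -0.3, 0.3, 0.641]
force: [1.0, -0.5, -2.8]
finger_gap: 0.232
(array([ 0.06,  0.35, -0.06]), array([-0.001, -0.001,  0.   ]))
```

View pics/6.png

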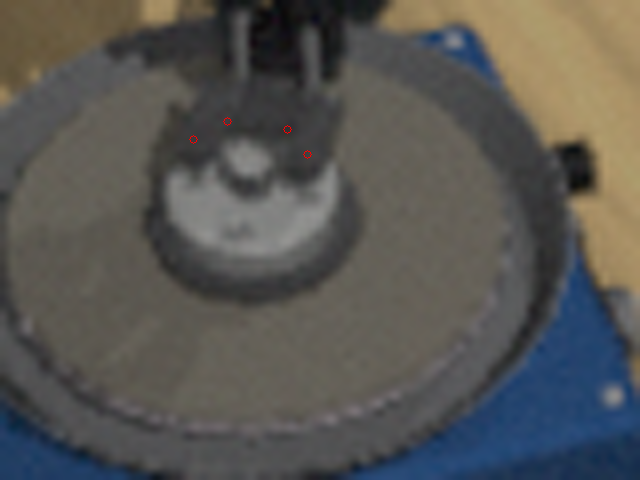

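```bash
python3 -m handwheel '[0.05,0.2,-0.03,0,0,0,1,0.05,0.35,-0.03,0,0,0,1,0.05,0.45,-0.03,0,0,0,1,0.05,0.55,-0.03,0,0,0,1,0.05,0.55,-0.03,0,0,0,1]'
python3 - <<'E'
from h import *
print(delta([.5817,-.0520,.146],goal(.878)))
E
python3 -m handwheel '[0,0.1,0,0,0,0,1,0,0.2,0,0,0,0,1,0,0.25,0,0,0,0,1,0,0.25,0,0,0,0,1]'
python3 - <<'E'
from h import *
print(manip.sense()['force'],delta([.5817,-.0520,.146],goal(.878)))
E
```

```text
t: 6.75
tcp_pos: [0.5812, -0.0518, 0.1476]
tool_rot: [-0.64, -0.3, 0.301, 0.641]
force: [0.3, 0.4, -1.6]
finger_gap: 0.235
(array([ 0.01,  0.16, -0.05]), array([-0.002, -0.001, -0.   ]))
t: 7.08
tcp_pos: [0.5813, -0.0518, 0.1453]
tool_rot: [-0.64, -0.3, 0.3, 0.641]
force: [-0.2, 0.1, -2.0]
finger_gap: 0.233
[-0.17994715  0.12730757 -1.97713594] (array([ 0.01, -0.07, -0.04]), array([-0.001, -0.001,  0.   ]))
```

```bash
python3 -m handwheel '[0,0.1,-0.03,0,0,0,1,0,0.15,-0.03,0,0,0,1,0,0.15,-0.03,0,0,0,1]'
python3 -m handwheel '[0,0.1,0,0,0,0,1,0,0.15,0,0,0,0,1,0,0.15,0,0,0,0,1]'
python3 - <<'E'
from h import *
s=manip.sense();print(s['force'],s['ft_torque'],delta([.5817,-.0520,.1386],goal(.878)))
E
```

```text
t: 7.33
tcp_pos: [0.5816, -0.052, 0.1438]
tool_rot: [-0.64, -0.3, 0.3, 0.641]
force: [-0.6, -0.4, -1.4]
finger_gap: 0.234
t: 7.58
tcp_pos: [0.5815, -0.052, 0.1423]
tool_rot: [-0.64, -0.3, 0.301, 0.641]
force: [-1.0, -0.5, -1.8]
finger_gap: 0.237
[-1.01560665 -0.49568341 -1.75395431] [-0.02223465 -0.01590653 -0.02711714] (array([ 0.01,  0.37, -0.02]), array([-0.001, -0.001,  0.   ]))
```

Already about 5 mm below the level of the face with no vertical load, so the pins are entering. Continuing.

```bash
python3 -m handwheel '[0,0.1,0,0,0,0,1,0,0.2,0,0,0,0,1,0,0.2,0,0,0,0,1]'
python3 -m handwheel '[0,0.1,0,0,0,0,1,0,0.13,0,0,0,0,1,0,0.13,0,0,0,0,1]'
python3 - <<'E'
from h import *
s=manip.sense();print(s['force'],s['ft_torque'],delta([.5817,-.0520,.1386],goal(.878)))
s=snap('scene'); im=cv2.cvtColor(s['frame'],cv2.COLOR_RGB2BGR); cv2.imwrite('pics/7.png',cv2.resize(im[140:200,250:330],None,fx=8,fy=8,interpolation=cv2.INTER_CUBIC))
E
```

```text
t: 7.83
tcp_pos: [0.5815, -0.052, 0.1402]
tool_rot: [-0.64, -0.3, 0.301, 0.641]
force: [-0.1, -0.7, -1.7]
finger_gap: 0.231
t: 8.08
tcp_pos: [0.5815, -0.052, 0.139]
tool_rot: [-0.64, -0.3, 0.3, 0.641]
force: [-0.2, 0.2, -2.8]
finger_gap: 0.236
[-0.24988166  0.15225185 -2.75215757] [-0.0283342   0.00460323  0.00557348] (array([ 0.01,  0.04, -0.02]), array([-0.001, -0.001,  0.   ]))
```

View pics/7.png

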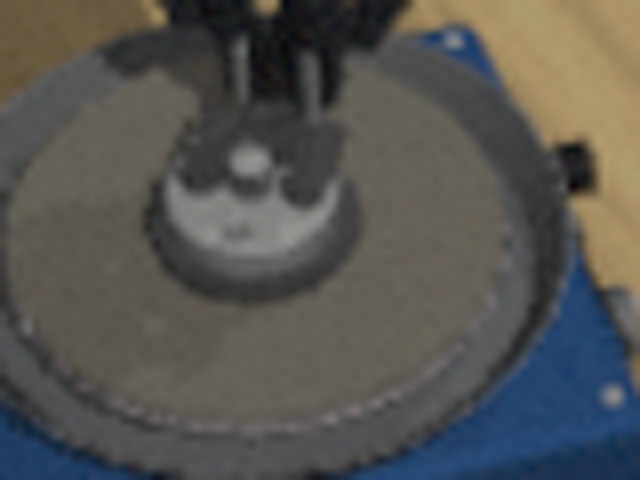

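The prongs cover both side holes and only the near hole (238,232) is free, so the pins are in. I'll lower gently to contact.

```bash
python3 -m handwheel '[0,0.05,0,0,0,0,1,0,0.08,0,0,0,0,1,0,0.08,0,0,0,0,1]'
python3 -m handwheel '[0,0.05,0,0,0,0,1,0,0.06,0,0,0,0,1,0,0.06,0,0,0,0,1]'
python3 - <<'E'
from h import *
print(manip.sense()['force'],manip.sense()['ft_torque'],delta([.5817,-.0520,.1386],goal(.878)))
E
```

```text
t: 8.38
tcp_pos: [0.5817, -0.052, 0.1385]
tool_rot: [-0.64, -0.3, 0.3, 0.641]
force: [0.4, 0.2, -0.5]
finger_gap: 0.238
t: 8.63
tcp_pos: [0.5818, -0.0521, 0.1384]
tool_rot: [-0.64, -0.3, 0.3, 0.64]
force: [-1.2, 0.2, 5.2]
finger_gap: 0.233
[-1.18177971  0.17556175  5.15666483] [0.16996493 0.1582557  0.00121369] (array([-0.  , -0.02,  0.01]), array([-0.   , -0.001,  0.   ]))
```

Fork is on the face at TCP z 0.1384. I'll ease off the press and turn clockwise about the nut centre, which lies 5.37 cm ahead along the tool's x.

```bash
python3 -m handwheel '[0,-0.04,0,0,0,0,1,0.01,-0.04,0.32,0,0.06,0,1,0.04,-0.04,0.64,0,0.12,0,1,0.09,-0.04,0.96,0,0.18,0,1,0.15,-0.04,1.28,0,0.24,0,1,0.24,-0.04,1.59,0,0.3,0,1,0.24,-0.04,1.59,0,0.3,0,1]'
python3 - <<'E'
from h import *
c=np.array([.616,-.0107])
def show():
    s=manip.sense(); R=Rn.from_quat(s['tool_rot']).as_matrix(); print('f',s['force'].round(2),'tq',s['ft_torque'].round(2),'heading',np.arctan2(R[1,0],R[0,0]).round(3),'c est',(s['tcp_pos']+R@[.0537,0,0]).round(4),'tilt',R[2].round(3))
show()
E
```

```text
t: 9.22
tcp_pos: [0.5716, -0.0404, 0.1385]
tool_rot: [0.678, 0.202, -0.201, -0.677]
force: [0.7, -2.7, 2.0]
finger_gap: 0.232
f [ 0.7  -2.73  2.01] tq [-0.29 -0.03  0.01] heading 0.577 c est [ 0.6166 -0.0111  0.1385] tilt [ 0.    -1.    -0.001]
```

Run:
```python
from h import *
s=snap('scene'); im=cv2.cvtColor(s['frame'],cv2.COLOR_RGB2BGR); cv2.imwrite('pics/8.png',cv2.resize(im[140:200,250:330],None,fx=8,fy=8,interpolation=cv2.INTER_CUBIC))
```

```text
(no output)
```

View pics/8.png

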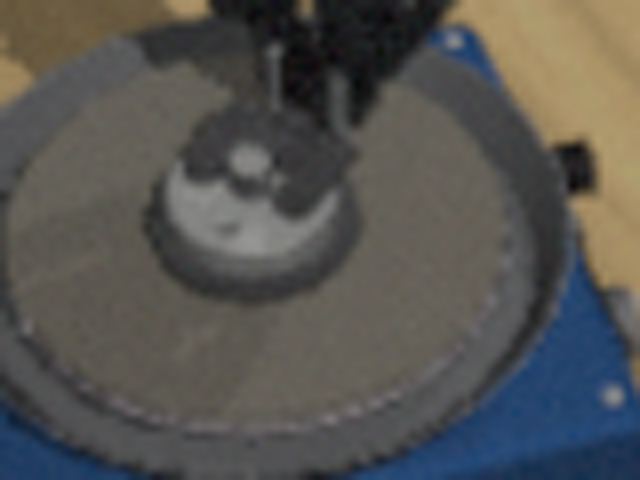

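The free hole moved from (238,232) to (229,228), so the nut is turning with the spanner. Continuing.

```bash
cat >> h.py <<'E'
def show():
    s=manip.sense(); R=Rn.from_quat(s['tool_rot']).as_matrix(); print('f',s['force'].round(2),'tq',s['ft_torque'].round(2),'heading',np.arctan2(R[1,0],R[0,0]).round(3),'c est',(s['tcp_pos']+R@[.0537,0,0]).round(4),'tilt',R[2].round(3),'q6',s['q'].round(2))
E
python3 -m handwheel '[0.01,0,0.32,0,0.06,0,1,0.04,0,0.64,0,0.12,0,1,0.09,0,0.96,0,0.18,0,1,0.15,0,1.28,0,0.24,0,1]'
python3 -c 'from h import *;show()'
python3 -m handwheel '[0.01,0,0.32,0,0.06,0,1,0.04,0,0.64,0,0.12,0,1]'
python3 -c 'from h import *;show()'
python3 -m handwheel '[0.01,0,0.32,0,0.06,0,1]'
python3 -c 'from h import *;show()'
```

```text
t: 9.6
tcp_pos: [0.5658, -0.0291, 0.1385]
tool_rot: [0.697, 0.119, -0.119, -0.697]
force: [0.0, -2.0, 2.9]
finger_gap: 0.234
f [ 0.01 -2.04  2.95] tq [-0.26 -0.07  0.47] heading 0.338 c est [ 0.6164 -0.0113  0.1385] tilt [ 0.    -1.    -0.001] q6 [-0.25  0.6   1.68 -0.    0.86 -2.16]
t: 9.77
tcp_pos: [0.5639, -0.0228, 0.1385]
tool_rot: [0.703, 0.077, -0.077, -0.703]
force: [-0.5, -2.0, 2.2]
finger_gap: 0.229
f [-0.53 -1.96  2.23] tq [-0.3  -0.06  0.45] heading 0.218 c est [ 0.6163 -0.0112  0.1385] tilt [-0.    -1.    -0.001] q6 [-0.24  0.6   1.68 -0.    0.86 -2.03]
t: 9.85
tcp_pos: [0.5633, -0.0196, 0.1384]
tool_rot: [0.705, 0.056, -0.056, -0.705]
force: [0.1, -2.3, 2.2]
finger_gap: 0.234
f [ 0.1  -2.27  2.17] tq [-0.26 -0.06  0.46] heading 0.158 c est [ 0.6163 -0.0112  0.1384] tilt [-0. -1. -0.] q6 [-0.23  0.6   1.69 -0.    0.86 -1.96]
```

```bash
python3 -m handwheel '[0,0,0.16,0,0.03,0,1,0.01,0,0.27,0,0.05,0,1]'
python3 -c 'from h import *;show()'
python3 -m handwheel '[0,0,0.16,0,0.03,0,1,0.01,0,0.27,0,0.05,0,1]'
python3 -c 'from h import *;show()'
```

```text
t: 10.02
tcp_pos: [0.5629, -0.0169, 0.1385]
tool_rot: [0.706, 0.038, -0.039, -0.706]
force: [-0.1, -3.1, 2.3]
finger_gap: 0.232
f [-0.09 -3.06  2.34] tq [-0.37  0.02  0.41] heading 0.109 c est [ 0.6163 -0.0111  0.1384] tilt [-0. -1. -0.] q6 [-0.23  0.6   1.69 -0.    0.86 -1.91]
t: 10.18
tcp_pos: [0.5627, -0.0142, 0.1384]
tool_rot: [0.707, 0.02, -0.021, -0.707]
force: [-0.2, -3.0, 4.2]
finger_gap: 0.232
f [-0.22 -2.99  4.17] tq [-0.42  0.07  0.44] heading 0.058 c est [ 0.6163 -0.0111  0.1384] tilt [-0. -1. -0.] q6 [-0.22  0.6   1.69 -0.    0.86 -1.85]
```

```bash
python3 -m handwheel '[0,-0.02,0.16,0,0.03,0,1,0.01,-0.02,0.27,0,0.05,0,1]'
python3 -c 'from h import *;show()'
python3 -m handwheel '[0,0,0.16,0,0.03,0,1,0.01,0,0.27,0,0.05,0,1]'
python3 -c 'from h import *;show()'
```

```text
t: 10.35
tcp_pos: [0.5625, -0.0114, 0.1385]
tool_rot: [-0.707, -0.002, 0.003, 0.707]
force: [-0.9, -3.7, 2.7]
finger_gap: 0.237
f [-0.93 -3.65  2.71] tq [-0.49  0.01  0.38] heading 0.007 c est [ 0.6162 -0.011   0.1385] tilt [-0. -1.  0.] q6 [-0.22  0.6   1.69 -0.    0.86 -1.8 ]
t: 10.52
tcp_pos: [0.5626, -0.0086, 0.1385]
tool_rot: [-0.707, 0.016, -0.015, 0.707]
force: [-1.9, -3.1, 2.6]
finger_gap: 0.23
f [-1.93 -3.1   2.61] tq [-0.57 -0.02  0.39] heading -0.043 c est [ 0.6162 -0.011   0.1385] tilt [-0.001 -1.     0.   ] q6 [-0.21  0.6   1.69  0.    0.86 -1.74]
```

```bash
python3 -m handwheel '[0,-0.02,0.16,0,0.03,0,1,0.01,-0.02,0.21,0,0.04,0,1]'
python3 -c 'from h import *;show()'
python3 -m handwheel '[0,0,0.16,0,0.03,0,1,0.01,0,0.21,0,0.04,0,1]'
python3 -c 'from h import *;show()
s=snap("scene"); im=cv2.cvtColor(s["frame"],cv2.COLOR_RGB2BGR); cv2.imwrite("pics/9.png",cv2.resize(im[140:200,250:330],None,fx=8,fy=8,interpolation=cv2.INTER_CUBIC))'
```

```text
t: 10.68
tcp_pos: [0.5627, -0.0064, 0.1385]
tool_rot: [-0.706, 0.03, -0.029, 0.707]
force: [-0.2, -3.8, 1.6]
finger_gap: 0.234
f [-0.15 -3.85  1.58] tq [-0.54 -0.06  0.26] heading -0.083 c est [ 0.6162 -0.0109  0.1385] tilt [-0.001 -1.     0.   ] q6 [-0.21  0.6   1.69  0.    0.86 -1.7 ]
t: 10.85
tcp_pos: [0.5629, -0.0043, 0.1385]
tool_rot: [-0.706, 0.044, -0.043, 0.706]
force: [-1.0, -3.3, 2.0]
finger_gap: 0.235
f [-1.03 -3.31  2.03] tq [-0.58 -0.08  0.32] heading -0.123 c est [ 0.6162 -0.0109  0.1384] tilt [-0.001 -1.     0.   ] q6 [-0.21  0.6   1.69  0.    0.86 -1.65]
```

View pics/9.png

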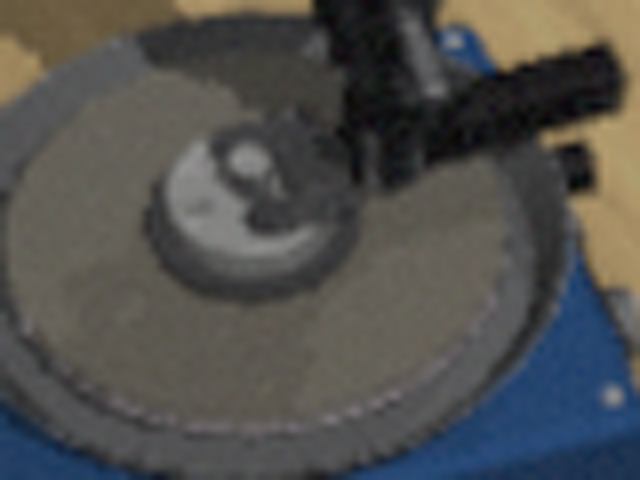

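```bash
python3 -m handwheel '[0,-0.02,0.16,0,0.03,0,1,0,-0.02,0.16,0,0.03,0,1]'
python3 -c 'from h import *;show()'
python3 -m handwheel '[0,0,0.16,0,0.03,0,1,0,0,0.16,0,0.03,0,1]'
python3 -c 'from h import *;show()'
```

```text
t: 11.07
tcp_pos: [0.5631, -0.0026, 0.1385]
tool_rot: [-0.705, 0.054, -0.054, 0.705]
force: [0.2, -2.6, -0.0]
finger_gap: 0.232
f [ 0.24 -2.61 -0.02] tq [-0.6  -0.11  0.21] heading -0.153 c est [ 0.6162 -0.0108  0.1385] tilt [-0.001 -1.     0.001] q6 [-0.2   0.6   1.69  0.    0.86 -1.62]
t: 11.23
tcp_pos: [0.5633, -0.0011, 0.1386]
tool_rot: [-0.704, 0.065, -0.064, 0.704]
force: [0.5, -4.3, -1.3]
finger_gap: 0.237
f [ 0.54 -4.35 -1.26] tq [-0.6  -0.13  0.27] heading -0.182 c est [ 0.6161 -0.0109  0.1385] tilt [-0.001 -1.     0.   ] q6 [-0.2   0.6   1.69  0.    0.86 -1.59]
```

Run:
```python
from h import *
import pickle
s=snap("scene"); im=cv2.cvtColor(s["frame"],cv2.COLOR_RGB2BGR); cv2.imwrite("pics/10.png",cv2.resize(im[145:190,255:310],None,fx=12,fy=12,interpolation=cv2.INTER_CUBIC))
c=np.array([.616,-.0107])
for n,(u,v) in {'start':(238,232),'after .3':(229,228),'after 1.0':(200,208)}.items():
    p=ray(s,(u+.5)/8-.5+250,(v+.5)/8-.5+140,.128)[:2]; print(n,np.linalg.norm(p-c),np.arctan2(*(p-c)[::-1]))
w=snap('wrist','w10.png'); st=manip.sense();R0=Rn.from_quat(st['tool_rot']).as_matrix();tcp=st['tcp_pos']
g=cv2.cvtColor(w['frame'],cv2.COLOR_RGB2GRAY)
for v in(30,60,120,170,220,245):
    r=[u for u in range(260,375) if g[v,u]<48]; print(v,min(r),max(r),(R0.T@(ray(w,(min(r)+max(r))/2,v,tcp[2]+.0064)-tcp)).round(4))
```

```text
start 0.02555826315274893 0.9171940793875095
after .3 0.024308102812786794 0.7584731802994705
after 1.0 0.022863146575205263 0.07683362167442351Traceback (most recent call last):
  File "<stdin>", line 10, in <module>
ValueError: min() iterable argument is empty
```

View pics/10.png

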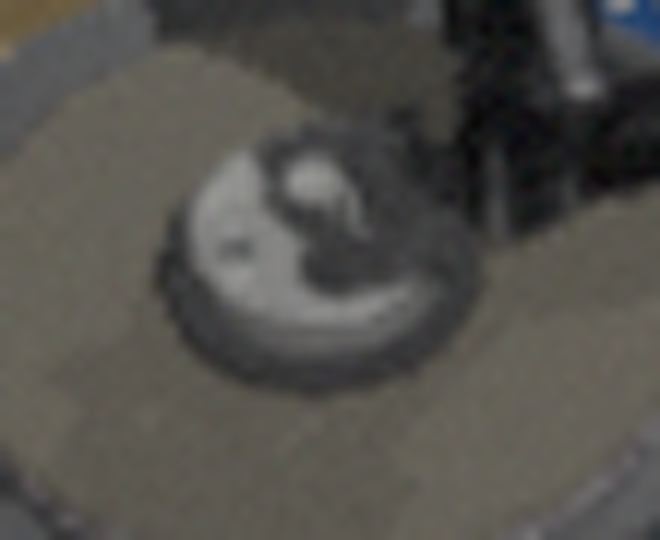

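View pics/w10.png

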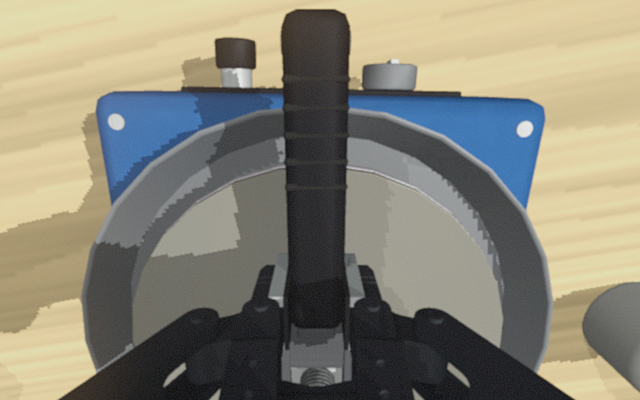

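The free hole, at (237,248) in crop 10, shows the nut has followed with roughly 0.1 rad of play. The torque is still only thread friction, so the stop hasn't been reached. Continuing.

```bash
python3 -c '
from h import *
s=snap("scene");p=ray(s,(237.5)/12-.5+255,248.5/12-.5+145,.128)[:2]-[.616,-.0107]; print(np.linalg.norm(p),np.arctan2(p[1],p[0]))'
python3 -m handwheel '[0,0.01,0.16,0,0.03,0,1,0.01,0.01,0.21,0,0.04,0,1]'
python3 -c 'from h import *;show()'
python3 -m handwheel '[0,0.02,0.16,0,0.03,0,1,0.01,0.02,0.21,0,0.04,0,1]'
python3 -c 'from h import *;show()'
```

```text
0.022869808081010107 -0.0005800175167268022
t: 11.55
tcp_pos: [0.5636, 0.0002, 0.1386]
tool_rot: [0.704, -0.077, 0.076, -0.702]
force: [-1.2, -5.9, -0.9]
finger_gap: 0.232
f [-1.22 -5.91 -0.86] tq [-0.94 -0.12  1.45] heading -0.217 c est [ 0.616  -0.0114  0.1385] tilt [-0.001 -1.    -0.002] q6 [-0.2   0.6   1.68 -0.    0.86 -1.55]
t: 11.72
tcp_pos: [0.5638, 0.0012, 0.1385]
tool_rot: [0.703, -0.089, 0.088, -0.7]
force: [-1.0, -8.4, -0.2]
finger_gap: 0.231
f [-1.03 -8.43 -0.19] tq [-1.23  0.06  2.56] heading -0.251 c est [ 0.6158 -0.0121  0.1385] tilt [-0.001 -1.    -0.005] q6 [-0.19  0.6   1.68 -0.01  0.86 -1.51]
```

The torque jumped from 0.5 to 2.6 N m, so the nut is on the stop. I'll hold it there, then back off and lift.

```bash
python3 -m handwheel '[0,0,0,0,0,0,1,0,0,0,0,0,0,1,0,0,0,0,0,0,1,0,0,0,0,0,0,1]'
python3 -c 'from h import *;show()'
python3 -m handwheel '[0,0,-0.21,0,-0.04,0,1,0.01,0,-0.43,0,-0.08,0,1,0.02,0,-0.54,0,-0.10,0,1,0.02,0,-0.54,0,-0.10,0,1]'
python3 -c 'from h import *;show()'
```

```text
t: 12.05
tcp_pos: [0.5638, 0.0013, 0.1386]
tool_rot: [0.703, -0.089, 0.088, -0.7]
force: [-1.3, -7.7, 1.0]
finger_gap: 0.235
f [-1.31 -7.73  0.98] tq [-1.21  0.02  2.4 ] heading -0.25 c est [ 0.6158 -0.012   0.1385] tilt [-0.001 -1.    -0.005] q6 [-0.19  0.6   1.68 -0.01  0.86 -1.51]
t: 12.38
tcp_pos: [0.5632, -0.0018, 0.1386]
tool_rot: [-0.704, 0.058, -0.058, 0.706]
force: [1.3, -0.7, 0.1]
finger_gap: 0.231
f [ 1.28 -0.7   0.09] tq [-0.09 -0.2  -0.  ] heading -0.164 c est [ 0.6161 -0.0105  0.1385] tilt [-0.001 -1.     0.002] q6 [-0.2   0.6   1.69  0.    0.86 -1.61]
```

Unloaded (0 N m, still inside the play). Lifting straight up.

```bash
python3 -m handwheel '[0,-0.2,0,0,0,0,1,0,-0.5,0,0,0,0,1,0,-0.8,0,0,0,0,1,0,-1.2,0,0,0,0,1,0,-1.6,0,0,0,0,1,0,-1.6,0,0,0,0,1]'
python3 -c 'from h import *;show()'
python3 -m handwheel '[0,-2,0,0,0,0,1,0,-5,0,0,0,0,1,0,-9,0,0,0,0,1,0,-11,0,0,0,0,1,0,-11,0,0,0,0,1,0,-11,0,0,0,0,1]'
python3 -c '
from h import *
show()
s=snap("top"); im=cv2.cvtColor(s["frame"],cv2.COLOR_RGB2BGR); cv2.imwrite("pics/11.png",cv2.resize(im[140:270,230:400],None,fx=4,fy=4,interpolation=cv2.INTER_CUBIC))
s=snap("wrist","w11.png")
print(delta([.49,.372,.2],goal(.05)))'
```

```text
t: 12.88
tcp_pos: [0.5632, -0.0021, 0.1554]
tool_rot: [-0.704, 0.058, -0.057, 0.705]
force: [0.8, -0.0, -1.1]
finger_gap: 0.232
f [ 0.78 -0.03 -1.14] tq [-0.07 -0.03  0.06] heading -0.163 c est [ 0.6162 -0.0108  0.1554] tilt [-0.    -1.     0.001] q6 [-0.2   0.57  1.68  0.    0.9  -1.61]
t: 13.38
tcp_pos: [0.5633, -0.0023, 0.2656]
tool_rot: [-0.705, 0.057, -0.058, 0.705]
force: [0.2, -0.0, -2.7]
finger_gap: 0.233
f [ 0.2  -0.05 -2.68] tq [-0.05  0.02 -0.02] heading -0.163 c est [ 0.6163 -0.011   0.2656] tilt [ 0.001 -1.     0.001] q6 [-0.2   0.42  1.57  0.    1.15 -1.61]
(array([-13.11,   6.39,  35.74]), array([-0.001, -0.213, -0.005]))
```

View pics/11.png

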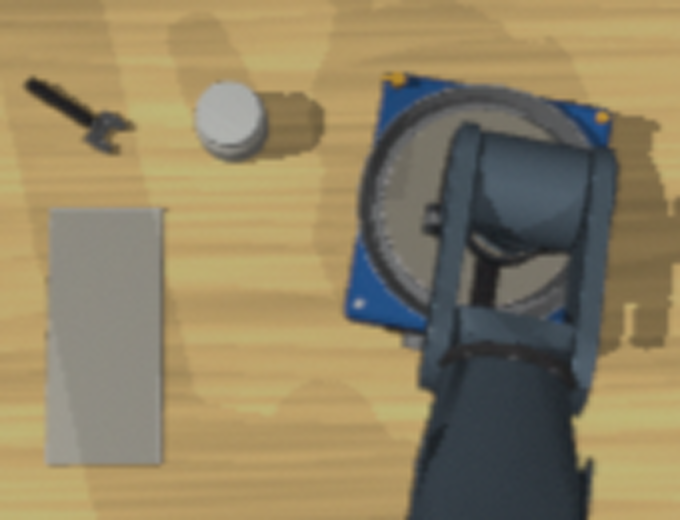

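View pics/w11.png

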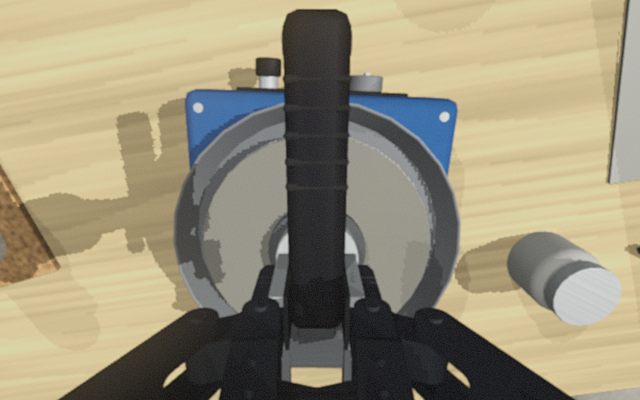

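The spanner is clear of the lap and still level in the grip. Now to the mat.

```bash
python3 -c '
from h import *
print(delta([.522,.374,.13],goal(0.0)))'
```

```text
(array([-9.95, 13.37, 36.45]), array([-0.001, -0.163, -0.005]))
```

```bash
python3 -m handwheel '[-1,0,3.8,0,-0.02,0,1,-2.1,0,7.6,0,-0.04,0,1,-3.2,0,11.4,0,-0.06,0,1,-4.3,0,15.2,0,-0.08,0,1,-5.4,0,19,0,-0.1,0,1,-6.5,0,23,0,-0.12,0,1,-7.6,1,27,0,-0.14,0,1,-8.7,3,31,0,-0.16,0,1,-9.7,6,35,0,-0.16,0,1,-9.9,7,36.4,0,-0.163,-0.003,1]'
python3 -m handwheel '[0,3,0,0,0,0,1,0,6,0,0,0,0,1,0,6.5,0,0,0,0,1,0,6.5,0,0,0,0,1]'
python3 -c '
from h import *
show()
print(delta([.522,.374,.03],goal(0.0)))
s=snap("top"); im=cv2.cvtColor(s["frame"],cv2.COLOR_RGB2BGR)
cv2.imwrite("pics/12.png",cv2.resize(im[165:217,325:377],None,fx=11,fy=11,interpolation=cv2.INTER_CUBIC))
snap("wrist","w12.png")'
```

```text
t: 14.32
tcp_pos: [0.5216, 0.3751, 0.1908]
tool_rot: [0.707, -0.0, -0.002, -0.707]
force: [-0.9, -0.8, -1.9]
finger_gap: 0.23
t: 14.65
tcp_pos: [0.5214, 0.3716, 0.1252]
tool_rot: [0.709, -0.003, -0.003, -0.706]
force: [0.4, -0.2, -1.5]
finger_gap: 0.234
f [ 0.42 -0.17 -1.46] tq [-0.02 -0.   -0.03] heading 0.0 c est [0.5751 0.3716 0.1248] tilt [-0.007 -1.    -0.004] q6 [ 0.45  0.7   1.49 -0.    0.96 -1.13]
(array([0.13, 9.52, 0.28]), array([ 0.004,  0.   , -0.007]))
```

View pics/12.png

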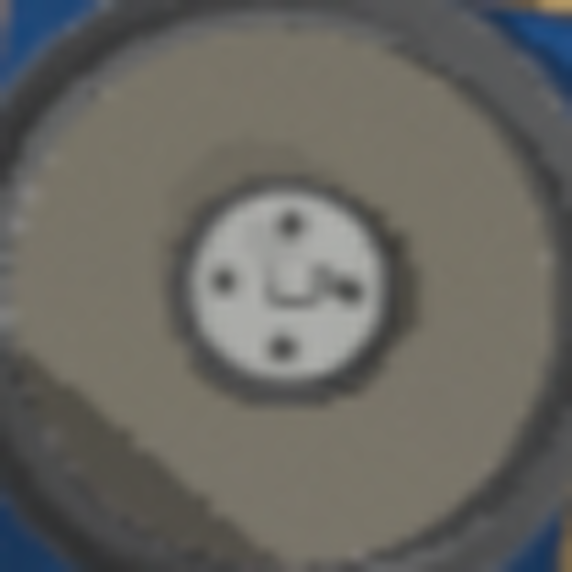

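View pics/w12.png

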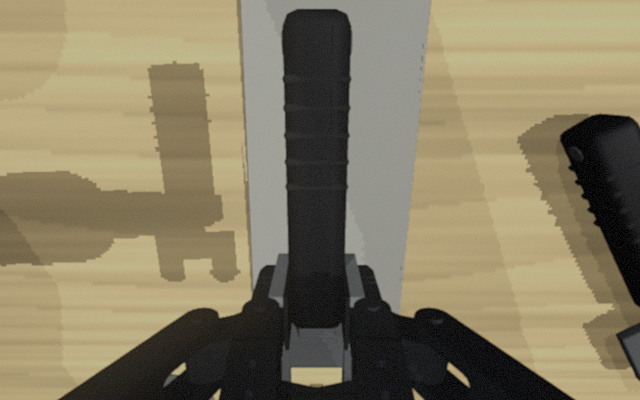

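Nut holes are now at (291,224), (348,290), (282,348) and (224,281). The spanner hangs over the mat, which spans columns 240–425. I'll check the turn angle, then lower.

```bash
python3 -c '
from h import *
import pickle
s=pickle.load(open("top0.pkl","rb"))
P=np.array([ray(s,(x+.5)/11-.5+325,(y+.5)/11-.5+165,.128) for x,y in [(291,224),(348,290),(282,348),(224,281)]]); c=P.mean(0); a=np.degrees(np.arctan2(P[:,1]-c[1],P[:,0]-c[0])); print(c,a%90, [np.linalg.norm(p-c).round(4) for p in P])'
python3 -m handwheel '[0.1,3,0.25,0.004,0,-0.006,1,0.1,6,0.25,0.004,0,-0.006,1,0.1,8.5,0.25,0.004,0,-0.006,1,0.1,9.5,0.25,0.004,0,-0.006,1,0.1,9.5,0.25,0.004,0,-0.006,1,0.1,9.5,0.25,0.004,0,-0.006,1]'
python3 -c '
from h import *
show();print(delta([.522,.374,.0245],goal(0.0)))'
```

```text
[ 0.61679022 -0.01067703  0.128     ] [83.73285844 84.72267376 84.21703306 84.40082515] [np.float64(0.0225), np.float64(0.0222), np.float64(0.0226), np.float64(0.0224)]
t: 15.25
tcp_pos: [0.5271, 0.3758, 0.0363]
tool_rot: [-0.705, -0.004, -0.004, 0.709]
force: [-0.5, -0.1, -1.5]
finger_gap: 0.232
f [-0.47 -0.15 -1.53] tq [-0.01 -0.06  0.02] heading -0.0 c est [0.5808 0.3758 0.0368] tilt [ 0.01  -1.     0.006] q6 [ 0.45  0.83  1.51  0.    0.79 -1.12]
(array([-0.52,  1.17, -0.19]), array([-0.006, -0.   ,  0.01 ]))
```

The nut turned 54.8° (0.956 rad), which fits a start near 0.04 and the hard torque rise. Lowering onto the mat.

```bash
python3 -m handwheel '[0,0,0,0,0,0,1,0,0,0,0,0,0,1]'
python3 -c '
from h import *
show();print(delta([.522,.374,.0245],goal(0.0)))'
```

```text
t: 15.42
tcp_pos: [0.5275, 0.3763, 0.0373]
tool_rot: [-0.705, -0.004, -0.004, 0.709]
force: [0.4, -0.6, -1.8]
finger_gap: 0.238
f [ 0.37 -0.63 -1.78] tq [-0.06 -0.   -0.02] heading 0.0 c est [0.5812 0.3763 0.0379] tilt [ 0.012 -1.     0.007] q6 [ 0.45  0.83  1.51  0.    0.79 -1.12]
(array([-0.56,  1.27, -0.24]), array([-0.007,  0.   ,  0.012]))
```

```bash
python3 -m handwheel '[-0.3,0.5,-0.1,-0.007,0,0.012,1,-0.5,0.9,-0.2,-0.007,0,0.012,1,-0.5,0.9,-0.2,-0.007,0,0.012,1,-0.5,0.9,-0.2,-0.007,0,0.012,1,-0.5,0.9,-0.2,-0.007,0,0.012,1]'
python3 -c '
from h import *
show();print(delta([.522,.374,.0245],goal(0.0)))'
```

```text
t: 15.83
tcp_pos: [0.5208, 0.3736, 0.0257]
tool_rot: [0.708, -0.001, -0.002, -0.706]
force: [-0.2, 0.1, -2.8]
finger_gap: 0.236
f [-0.17  0.12 -2.81] tq [-0.02  0.02 -0.03] heading 0.0 c est [0.5745 0.3737 0.0255] tilt [-0.004 -1.    -0.002] q6 [ 0.45  0.84  1.52 -0.    0.78 -1.12]
(array([0.12, 0.12, 0.04]), array([ 0.002,  0.   , -0.004]))
```

```bash
python3 -m handwheel '[0,0.08,0,0,0,-0.003,1,0,0.16,0,0.001,0,-0.003,1,0,0.2,0,0.001,0,-0.003,1,0,0.2,0,0.001,0,-0.003,1]'
python3 -c 'from h import *;show()'
```

```text
t: 16.17
tcp_pos: [0.5208, 0.3736, 0.0237]
tool_rot: [0.708, -0.0, -0.0, -0.707]
force: [-0.7, -0.0, -2.0]
finger_gap: 0.233
f [-0.73 -0.03 -2.01] tq [-0.04 -0.01 -0.01] heading 0.0 c est [0.5745 0.3736 0.0237] tilt [-0.001 -1.    -0.001] q6 [ 0.45  0.85  1.52 -0.    0.77 -1.12]
```

```bash
python3 -m handwheel '[0,0.05,0,0,0,0,1,0,0.08,0,0,0,0,1,0,0.08,0,0,0,0,1]'
python3 -c 'from h import *;show()'
```

```text
t: 16.42
tcp_pos: [0.5209, 0.3736, 0.0237]
tool_rot: [0.708, -0.0, -0.0, -0.707]
force: [-1.5, -1.2, 2.9]
finger_gap: 0.232
f [-1.48 -1.25  2.89] tq [-0.14  0.27  0.  ] heading 0.0 c est [0.5746 0.3737 0.0236] tilt [-0.001 -1.    -0.001] q6 [ 0.45  0.85  1.52 -0.    0.77 -1.12]
```

Down on the mat (the force turned upward at z 0.0237). Open, then withdraw straight up.

```bash
python3 -m handwheel '[0,-0.05,0,0,0,0,3,0,-0.05,0,0,0,0,4,0,-0.05,0,0,0,0,5,0,-0.05,0,0,0,0,5,0,-0.05,0,0,0,0,5,0,-0.05,0,0,0,0,5,0,-0.05,0,0,0,0,5]'
python3 -m handwheel '[0,-1,0,0,0,0,5,0,-3,0,0,0,0,5,0,-6,0,0,0,0,5,0,-10,0,0,0,0,5,0,-14,0,0,0,0,5,-1,-18,0,0,0,0,5,-1,-20,0,0,0,0,5,-1,-20,0,0,0,0,5,-1,-20,0,0,0,0,5]'
python3 -c '
from h import *
show()
s=snap("wrist","w13.png"); 
def dp(u,v):
    z=s["depth"][v,u]; return s["R"].T@(np.linalg.inv(s["K"])@np.array([u,v,1.])*z-s["t"])
s2=snap("scene","s13.png"); snap("top","t13.png")'
```

```text
t: 17.0
tcp_pos: [0.5209, 0.3736, 0.0235]
tool_rot: [0.708, -0.0, -0.0, -0.707]
force: [-0.4, -0.5, -0.0]
finger_gap: 0.583
t: 17.75
tcp_pos: [0.5116, 0.3743, 0.226]
tool_rot: [-0.707, -0.001, -0.001, 0.707]
force: [-0.2, 0.0, -0.9]
finger_gap: 0.587
f [-0.21  0.04 -0.92] tq [ 0.   -0.01  0.02] heading 0.0 c est [0.5653 0.3743 0.2261] tilt [ 0.003 -1.     0.   ] q6 [ 0.46  0.56  1.43 -0.    1.14 -1.11]
```

View pics/w13.png

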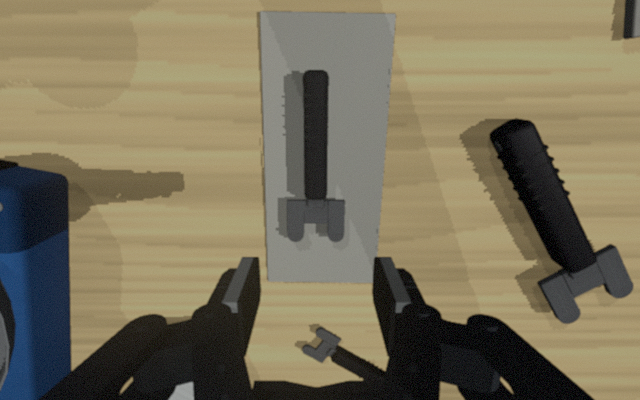

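View pics/s13.png

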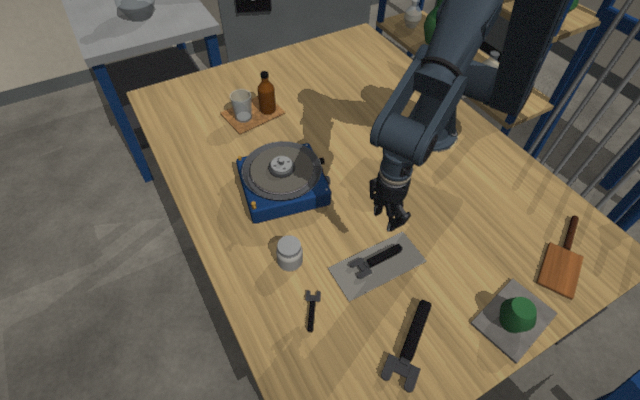

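View pics/t13.png

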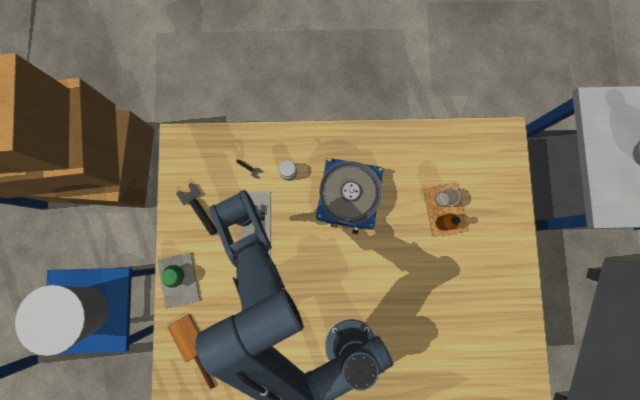

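The spanner lies flat in the middle of the mat: handle (316,70)–(316,200) in the wrist view, fork down to row 240. The jar, tumbler and bottle stand where they were, and the arm is clear. Handing in.

```bash
python3 -c 'from h import *;print(manip.sign_off())'
```

```text
the job is handed in; nothing more can be done
None
```

I tightened the nut to its stop with the middle-sized spanner, laid the spanner back on the mat, and handed the job in at about 18 s of the 72 s allowed. No verdict was reported.

- **Fit:** Both pins went into two opposite holes with no vertical load. The fork met the nut's face at TCP height 0.1384 m, about where I had worked it out to be.
- **Turn:** I turned clockwise until the wrist moment rose from about 0.5 N m to 2.4–2.6 N m. I held it there for about 0.3 s, then backed off to zero load inside the pin play and lifted straight out.
- **Nut check:** The top view shows the holes turned by 54.8° (0.956 rad). That fits the stop if the nut started near 0.04 rad. Only the camera and the moment show this, because the joint value cannot be read.
- **Spanner check:** The last pictures show it flat on the mat, within about 20 mm of the mat's centre, with its pins down.
- **Everything else:** The gripper is open about 20 cm above. The tumbler, bottle and jar look unmoved.

Two readings disagreed slightly:
- **Hole angle:** the top and wrist cameras differed by about 1.4° at the start. I used a value near the wrist's, and the pins went in.
- **Tool tilt:** on the way down to the mat the tool was about 0.014 rad out of level. I corrected that before release.

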